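# Spin-check a reagent disc and stop it on its home mark

### The arm

A 6-joint arm with a two-finger parallel gripper is mounted at the origin on a cart in front of the work surface, level with it; the furniture and walls round the work are solid. World frame = base frame: x ahead of the robot, y to its left, z up, the work surface at z = 0. Lengths are in mm, angles in rad, forces in N, time in s.
With the tool pointing down it reaches from about 350 to 975 mm from the base axis. Payload 7.1 kg.
Tool frame: the origin (TCP) lies at the very end of the fingers, on their centre line; the grasp point (between the pads) lies 19 mm behind it; z points along the fingers, y is the line along which they close (so a half turn about z gives the same grasp; the last joint's range is limited). The gripper opens to 88 mm and grips with 3 to 60 N. Pads are 20 mm wide; open, the fingers measure 115 mm over their backs; the gripper's body (75 mm by 178 mm) begins 61 mm behind the grasp point.
Start: joints at [-1.352, 0.423, 1.63, -0, 1.089, -0.019], TCP at [147.247, -607.39, 222.675] pointing down, gripper open.
Joint ranges: [-3, 3], [-0.9, 2.11], [0.09, 2.58], [-1.31, 4.45], [0.11, 2.69], [-2.54, 2.54]. Speed limits (rad/s): [2.39, 2.39, 3.01, 3.14, 3.14, 3.14].

### API

Orientations are given as a rotation vector (axis times angle).
In Python, from workcell import * gives the robot as it stands.
- The arm moves only by the tool step_arm, never from a script. Its argument "deltas" is a list of rows, each a list of 3 entries, a list of its own where there are three numbers: the shift along the tool's x, y, z in units of 300 mm (1.0 is 300 mm), then the turn, a rotation vector about the tool's x, y, z in units of 1.5 rad (1.0 is 1.5 rad), then the gripper command: -1 is shut, 1 is fully open, values between are in proportion. In form: [[[dx, dy, dz], [rx, ry, rz], gripper], ...]. A call has 1 to 20 rows; each row is the pose to reach, as a shift and turn from the pose commanded when the call began, along the tool's axes at that moment; what a row does not reach only later rows make up. A row lasts 1/12 s, in which the tool goes at most 41.7 mm and 7.16 degrees, less where a joint would pass 70% of its speed; a pose out of reach is approached as far as the arm can. A call with a number of a shift or a turn outside -1 to 1 is refused whole. A call with a gripper value outside its range is refused whole. The fingers move at their own pace and stop on an object; the grip force is fixed at half the most. Time passes only in rows, so rows that repeat a pose let the fingers close. It gives the time, the measured TCP pose, the force, the opening and the grip force at its end, in the units of the state.
- get_obs(): the state, without advancing time (a new reading comes with each control period).
- get_image(name): name is "side" or "top" or "wrist"; returns a dict with "pixels" (400x640x3 uint8, red, green, blue), "fx", "fy", "cx", "cy" (pixels), "T" (4x4, takes a point from camera to world coordinates). Camera axes: x right, y down, z forward; pixel columns grow to the right and rows downward; lengths in mm; the calibration is good to about 2 mm. A picture is of the moment at which its call begins. There is no depth.
- close_job(): hands the job in; it is judged then, once.
The state is a dict: "t": time; "qpos": joint angles; "qvel": joint speeds; "joint_torque": joint torques, N m; "ee_pos": TCP position; "orientation": TCP orientation; "ft_force": force on the tool from outside, world axes, zero at the start; "moment": the same for the moment, N m; "width": finger opening in mm; "grasp_force": force on a finger pad.
Only numpy, scipy, OpenCV 4.12 (cv2) and the standard library are available. Lean on these libraries where they do the work, as an engineer would, in place of code of your own. Each camera call takes 0.05 s, during which the arm holds its last target. There are 200 camera calls.

### The job

A loaded reagent disc sits on its free-running loading turntable: flick it round with a fingertip, either way, fast enough that it then coasts untouched through more than one full turn, to show that the bearing runs free. When it has slowed, and while it is still turning, brake it with a light fingertip on the disc so that it comes to rest with its red home mark under the yellow pointer; it must not come to rest anywhere else after that full turn, though a last small correction with the fingertip is fine. Do not grip or lift the disc or disturb the things around it, and take the hand clear at the end.

Things in the scene. Friction and masses are not known exactly. Their poses are not given: they have to be found in the camera images.
- turntable (a joint): angle of the turntable with its disc about the vertical axis, rad; 0 at the start, grows counter-clockwise seen from above, runs on without end (2 pi a turn). Free bearing: left alone it loses about 9% of its speed a second plus 0.04 rad/s each second (give or take 15%); at 1.1 rad/s about one turn is left, at 0.5 about 0.3 turn. So light that a fingertip lifted off with sideways push left in it turns the disc a little.
- reagent_disc: round black and white reagent disc, 236 mm across, 62 mm high, about 1 kg; flat top 98 mm above the worktop. Origin: centre of its underside on the axis, 36 mm above the worktop; x and y turn with it, home mark on its -x side. It sits loosely on the spindle and can be pulled off upward. Its seat is sprung: a press on the top beyond about 5 N sinks it by up to 5 mm, 1.5 N/mm.
- handle_top (a point): centre of the top of the disc's grey handle, on the axis, 128 mm above the worktop: a block 22 mm wide (disc's x), 60 mm long (disc's y), 30 mm high, in the middle of the disc's top; it turns with the disc
- home_mark (a point): centre of the red home mark, a round 18 mm spot flush on the disc's top near the rim, 105 mm from the axis; turns with the disc
- pointer_tip (a point): tip of the fixed yellow pointer, 113 mm from the axis and 12 mm above the disc's top; the pointer reaches in over the rim from an aluminium post 22 mm wide standing 136 mm from the axis, top 115 mm above the worktop
- stand: white round base of the turntable, 200 mm across, 14 mm high, fixed to the worktop; origin on the axis at worktop height, its -x axis points to the pointer
- disc_lift (a joint): how far the disc has been lifted off the turntable, m; 0 when seated
- bottle_c: white bottle with red cap, 34 mm across, 62 mm high; stands by, not part of the job; origin at the centre of its underside
- strip_vial: white vial with teal cap, 37 mm across, 66 mm high; stands by, not part of the job; origin at the centre of its underside
- timer: white bench timer, 64 x 66 x 19 mm; stands by, not part of the job; origin at the centre of its underside
- cuvette_rack_0: black cuvette segment, 28 x 104 x 26 mm; stands by, not part of the job; origin at the centre of its underside

How it is judged:
By the outcome, as a careful person would: the job done as asked, in the order asked, and still so for the second after the job is handed in, with the robot touching nothing.
It also fails if it takes over 72 s, if anything falls off the work surface, if the arm or the gripper's body presses on something with over 40 N, if the wrist force passes 120 N, or if a joint passes its speed limit or range.

## Working session

There is one attempt and no reset: what is moved stays moved. The work goes in short steps, Python scripts to look and compute and a tool call to move; the robot and the scene stay as the last step left them, time stands still between calls to the robot, and variables do not carry over. Pictures are saved under pics/ and viewed, at most 10 in all, crops included, and the job is handed in when it is done.

Besides the shell and the picture viewer there is one more tool, called in YAML: its name, and indented under it one key for each argument. step_arm: Moves the arm, as the interface text tells. Its arguments: {"type":"object","properties":{"deltas":{"type":"array","items":{"type":"array"}}},"required":["deltas"]}

```bash
ls; mkdir -p pics; python3 - <<'E'
from workcell import *
import cv2
for n in ("top","side"):
    d=get_image(n); cv2.imwrite(f"pics/{n}0.png",d["pixels"][:,:,::-1]); print(n,d["fx"],d["cx"],d["cy"],d["T"])
o=get_obs();print(o)
E
```

```text
pics
top 393.27041310581785 318.7879502867882 200.64752976523357 [[ 1.60998856e-02 -9.96717276e-01  7.93439719e-02  5.08226869e+02]
 [-9.99744513e-01 -1.47879671e-02  1.70945572e-02 -1.79515180e+02]
 [-1.58651044e-02 -7.95989210e-02 -9.96700712e-01  1.11553630e+03]
 [ 0.00000000e+00  0.00000000e+00  0.00000000e+00  1.00000000e+00]]
side 389.5310621078373 328.89823532055766 197.77425910431393 [[ 9.98807584e-01  3.90078347e-02 -2.93564094e-02  5.89302954e+02]
 [ 4.53704144e-02 -5.19639376e-01  8.53180194e-01 -9.56813538e+02]
 [ 1.80259657e-02 -8.53494761e-01 -5.20789552e-01  5.92112220e+02]
 [ 0.00000000e+00  0.00000000e+00  0.00000000e+00  1.00000000e+00]]
{'t': 0.1, 'qpos': array([-1.35201140e+00,  4.23761282e-01,  1.63059802e+00, -3.48626954e-05,
        1.08859365e+00, -1.90198532e-02]), 'qvel': array([ 0.00210856, -0.00125659, -0.00229799, -0.00102005,  0.00076926,
        0.00033687]), 'joint_torque': array([ 7.28945743e-04, -5.45612419e+01, -2.74325269e+01,  6.45769620e-02,
        1.88031374e-02, -3.57299803e-05]), 'ee_pos': array([ 147.12725585, -606.92663285,  221.98750119]), 'orientation': array([-3.11806730e+00, -3.72528357e-01,  2.61216521e-04]), 'ft_force': array([ 0.16953026, -0.37101864, -0.17586937]), 'moment': array([ 0.02325678,  0.01238442, -0.00190599]), 'grasp_force': 0.0, 'width': 88.20203903733395}
```

View pics/top0.png

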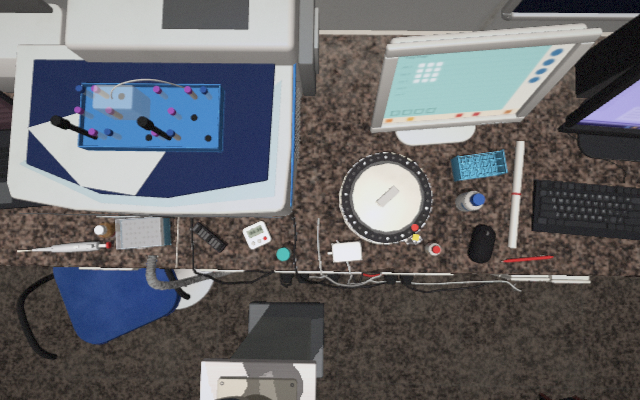

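View pics/side0.png

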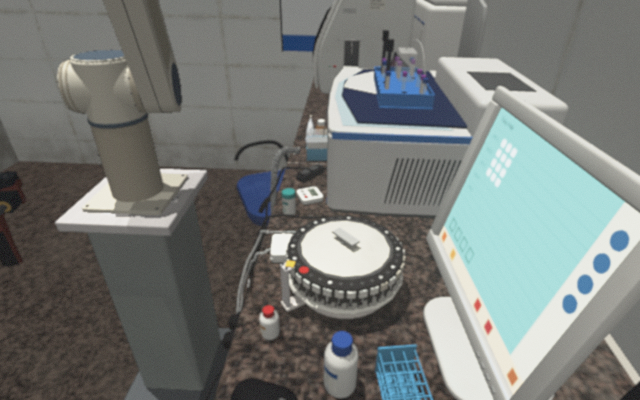

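The top view shows the disc centred at about (387,196), the handle there, and the pointer at about (416,238) with the red mark just beside it at about (415,228). The bottle is at (434,250). I'll enlarge the disc.

```bash
cat > h.py <<'E'
from workcell import *
import numpy as np, cv2
def px2w(d,u,v,z):
    r=d["T"][:3,:3]@np.array([(u-d["cx"])/d["fx"],(v-d["cy"])/d["fy"],1.0]); p=d["T"][:3,3]
    return p+r*(z-p[2])/r[2]
def w2px(d,P):
    c=d["T"][:3,:3].T@(np.array(P,float)-d["T"][:3,3]); return d["fx"]*c[0]/c[2]+d["cx"],d["fy"]*c[1]/c[2]+d["cy"]
E
python3 - <<'E'
from h import *
d=get_image("top"); im=d["pixels"]
c=im[140:270,325:465,::-1]
cv2.imwrite("pics/crop.png",cv2.resize(c,None,fx=4.5,fy=4.5,interpolation=cv2.INTER_CUBIC))
hsv=cv2.cvtColor(im,cv2.COLOR_RGB2HSV)
s=hsv[140:270,325:465]
for n,m in(("red",((s[...,0]<8)|(s[...,0]>172))&(s[...,1]>150)&(s[...,2]>120)),("yel",(abs(s[...,0].astype(int)-27)<7)&(s[...,1]>140)&(s[...,2]>120))):
    k,l,st,ce=cv2.connectedComponentsWithStats(m.astype(np.uint8))
    for i in range(1,k):
        u,v=ce[i]+[325,140]; print(n,st[i],u,v,px2w(d,u,v,98),px2w(d,u,v,110))
# white top
m=((s[...,1]<40)&(s[...,2]>170)).astype(np.uint8)
k,l,st,ce=cv2.connectedComponentsWithStats(m)
i=1+np.argmax(st[1:,4]);c=max(cv2.findContours((l==i).astype(np.uint8),0,1)[0],key=len)
e=cv2.fitEllipse(cv2.convexHull(c));print(e,px2w(d,e[0][0]+325,e[0][1]+140,98))
E
```

```text
red [86 84  8  7 40] 414.625 227.05 [ 524.76796975 -409.67324001   98.        ] [ 524.57289739 -406.95894203  110.        ]
red [108 106   7   7  41] 435.7560975609756 249.0 [ 469.5727962  -463.35283428   98.        ] [ 470.02865106 -460.00548259  110.        ]
yel [92 95  1  2  2] 417.0 235.5 [ 503.21186574 -415.67795923   98.        ] [ 503.27100863 -412.89284644  110.        ]
yel [88 96  2  2  2] 413.5 236.5 [ 500.50852547 -406.71797508   98.        ] [ 500.59954936 -404.0385291   110.        ]
yel [90 99  1  1  1] 415.0 239.0 [ 494.18099147 -410.53314333   98.        ] [ 494.34663718 -407.80870434  110.        ]
((61.41234588623047, 57.08811950683594), (67.99694061279297, 68.9774398803711), 104.9189453125) [ 601.0784404  -337.11288868   98.        ]
```

View pics/crop.png

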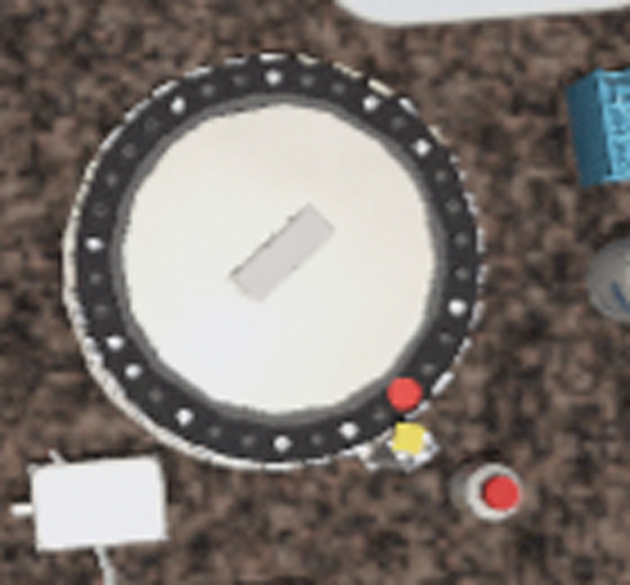

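Disc axis measured at (601,-337). The mark's radius comes out at 105.3 mm as specified, at bearing 223.6°. The pointer is at about 215.3°. I'll move over the disc's left side, fingers shut.

```bash
cat >> h.py <<'E'
from scipy.spatial.transform import Rotation as Ro
def sh(*ts):
    o=get_obs(); R=Ro.from_rotvec(o["orientation"]).as_matrix()
    for t in ts: print(np.round(R.T@(np.array(t)-o["ee_pos"])/300,4))
E
python3 - <<'E'
from h import *
o=get_obs();print(Ro.from_rotvec(o["orientation"]).as_matrix().round(4),o["ee_pos"])
sh((368,-436,222),(588.5,-266,222))
E
```

```text
[[ 9.718e-01  2.356e-01 -3.000e-04]
 [ 2.356e-01 -9.718e-01  1.100e-03]
 [ 0.000e+00 -1.100e-03 -1.000e+00]] [ 147.18909393 -607.01377466  222.10440329]
[ 8.496e-01 -3.806e-01  8.000e-04]
[ 1.6974e+00 -7.5810e-01  1.2000e-03]
```

step_arm:
  deltas:
    - [[0.85, -0.38, 0], [0, 0, 0], -1]
    - [[0.85, -0.38, 0], [0, 0, 0], -1]
    - [[0.85, -0.38, 0], [0, 0, 0], -1]
    - [[0.85, -0.38, 0], [0, 0, 0], -1]
    - [[0.85, -0.38, 0], [0, 0, 0], -1]
    - [[0.85, -0.38, 0], [0, 0, 0], -1]
    - [[0.85, -0.38, 0], [0, 0, 0], -1]
    - [[0.85, -0.38, 0], [0, 0, 0], -1]

```text
t: 0.82
ee_pos: [371.7, -433.3, 222.5]
orientation: [-3.118, -0.379, -0.001]
ft_force: [-1.1, 0.2, 0.2]
width: 38.0
grasp_force: 0.0
```

step_arm:
  deltas:
    - [[0.848, -0.378, 0], [0, 0, 0], -1]
    - [[0.848, -0.378, 0], [0, 0, 0], -1]
    - [[0.848, -0.378, 0], [0, 0, 0], -1]
    - [[0.848, -0.378, 0], [0, 0, 0], -1]
    - [[0.848, -0.378, 0], [0, 0, 0], -1]
    - [[0.848, -0.378, 0], [0, 0, 0], -1]
    - [[0.848, -0.378, 0], [0, 0, 0], -1]
    - [[0.848, -0.378, 0], [0, 0, 0], -1]
    - [[0.848, -0.378, 0], [0, 0, 0], -1]

```text
t: 1.57
ee_pos: [589.1, -265.9, 222.1]
orientation: [-3.119, -0.376, 0.002]
ft_force: [-1.5, 0.7, -0.4]
width: 0.1
grasp_force: 0.0
```

```bash
python3 - <<'E'
from h import *
o=get_obs();print(o["t"],o["ee_pos"],o["orientation"],o["width"])
d=get_image("wrist");w=d["pixels"][:,:,::-1]
t=get_image("top")["pixels"][120:280,300:480,::-1]; s=get_image("side")["pixels"][200:330,220:420,::-1]
cv2.imwrite("pics/w1.png",w)
a=cv2.resize(t,(400,356),interpolation=2);b=cv2.resize(s,(400,260),interpolation=2)
cv2.imwrite("pics/ts1.png",np.hstack([a,np.vstack([b,np.zeros((96,400,3),np.uint8)])]))
sh((588.5,-266,110))
E
```

```text
1.5667 [ 589.05682541 -265.87098137  222.06520066] [-3.11883587e+00 -3.76353475e-01  1.52634815e-03] 0.09032024807409693
[ 0.005  -0.0039  0.3747]
```

View pics/w1.png

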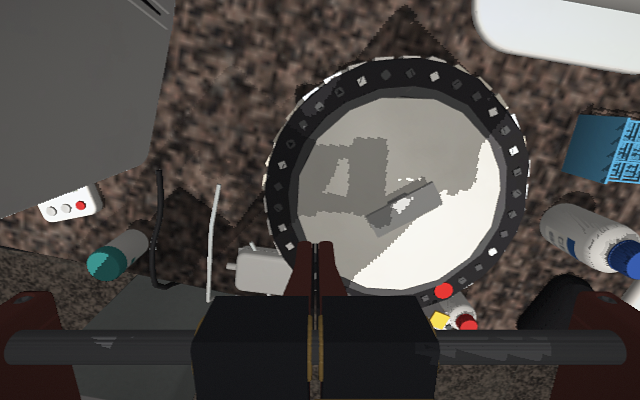

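View pics/ts1.png

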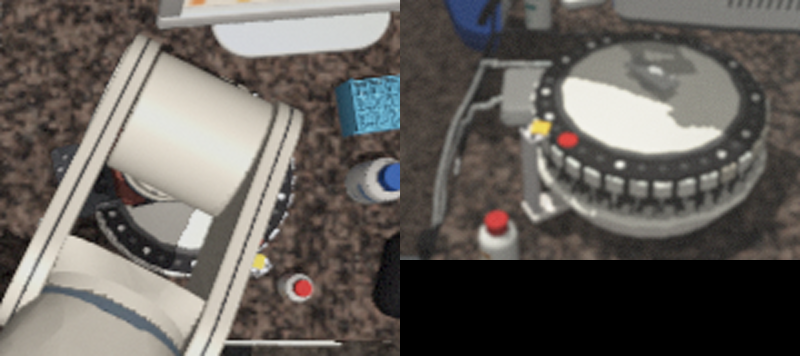

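The top camera is blocked by the forearm. The wrist view shows the mark at (444,291) and the pointer at (440,320), and the side view shows both clearly (full-frame mark about (304,270), pointer (290,264)). I'll use the side view for tracking and triangulate the pointer.

```bash
cat >> h.py <<'E'
C=np.array([601.1,-337.1])
def blob(im,kind,box):
    x0,y0,x1,y1=box; s=cv2.cvtColor(np.ascontiguousarray(im[y0:y1,x0:x1]),cv2.COLOR_RGB2HSV).astype(float)
    hue=s[...,0]
    m=((hue<10)|(hue>170)) if kind=="red" else (abs(hue-27)<8)
    m=(m&(s[...,1]>110)&(s[...,2]>70)).astype(np.uint8)
    k,l,st,ce=cv2.connectedComponentsWithStats(m)
    return [(st[i,4],ce[i]+[x0,y0]) for i in range(1,k) if st[i,4]>3]
def mark():
    t=get_obs()["t"]; d=get_image("side"); out=[]
    for a,c in blob(d["pixels"],"red",(280,200,415,320)):
        p=px2w(d,*c,98)[:2]-C
        if abs(np.hypot(*p)-105)<14: out.append((int(a),round(np.hypot(*p),1),round(np.degrees(np.arctan2(p[1],p[0]))%360,2)))
    print(round(t,3),out); return t,out
E
python3 - <<'E'
from h import *
mark()
for n,b in (("side",(270,240,320,290)),("wrist",(400,270,470,335))):
    d=get_image(n)
    for z,k in ((98,"red"),(110,"yellow")):
        for a,c in blob(d["pixels"],k,b):
            p=px2w(d,*c,z)[:2]; q=p-C; print(n,k,a,c,p,np.hypot(*q),np.degrees(np.arctan2(q[1],q[0]))%360)
d=get_image("top")
for a,c in blob(d["pixels"],"yellow",(405,228,430,250)): p=px2w(d,*c,110)[:2];q=p-C;print(a,c,p,np.hypot(*q),np.degrees(np.arctan2(q[1],q[0]))%360)
print(get_obs()["t"])
E
```

```text
1.717 [(70, np.float64(103.5), np.float64(223.1))]
side red 69 [303.42028986 269.49275362] [ 525.636657   -407.81965866] 103.42140135200383 223.14138615612336
side yellow 56 [290.51785714 263.23214286] [ 501.55593471 -405.64165969] 120.85933992342113 214.5495864559038
wrist red 247 [442.5951417  287.84615385] [ 525.01328816 -410.5340112 ] 105.74375499156962 223.9836017073759
wrist red 214 [463.32242991 320.4953271 ] [ 494.51133802 -443.73356423] 150.77088539719335 225.01206585952255
wrist yellow 248 [437.66935484 316.74193548] [ 499.9648839  -410.05166242] 124.70066864026936 215.80399347754602
19 [416.84210526 236.94736842] [ 499.60669066 -412.48038084] 126.42426055561717 216.6017454413313
1.9167
```

Mark minus pointer is about 8.4° in all views, so the target is a bearing of about 214.7° in the side view. Next I'll descend to touch.

step_arm:
  deltas:
    - [[0.004, -0.004, 0.1], [0, 0, 0], -1]
    - [[0.004, -0.004, 0.2], [0, 0, 0], -1]
    - [[0.004, -0.004, 0.3], [0, 0, 0], -1]
    - [[0.004, -0.004, 0.37], [0, 0, 0], -1]
    - [[0.004, -0.004, 0.4], [0, 0, 0], -1]
    - [[0.004, -0.004, 0.4], [0, 0, 0], -1]
    - [[0.004, -0.004, 0.4], [0, 0, 0], -1]

```text
t: 2.5
ee_pos: [589.8, -265.4, 103.2]
orientation: [3.119, 0.372, 0.0]
ft_force: [0.3, -0.4, -0.3]
width: 0.7
grasp_force: 0.0
```

step_arm:
  deltas:
    - [[0, 0, 0.005], [0, 0, 0], -1]
    - [[0, 0, 0.005], [0, 0, 0], -1]
    - [[0, 0, 0.005], [0, 0, 0], -1]

```text
t: 2.75
ee_pos: [590.4, -265.4, 102.6]
orientation: [3.118, 0.372, 0.003]
ft_force: [-0.2, -0.5, 0.8]
width: 0.5
grasp_force: 0.0
```

step_arm:
  deltas:
    - [[0, 0, 0.004], [0, 0, 0], -1]
    - [[0, 0, 0.004], [0, 0, 0], -1]
    - [[0, 0, 0.004], [0, 0, 0], -1]

```text
t: 3.0
ee_pos: [589.7, -265.0, 100.3]
orientation: [3.119, 0.373, 0.001]
ft_force: [-0.0, -0.2, -0.2]
width: 0.1
grasp_force: 0.0
```

step_arm:
  deltas:
    - [[0, 0, 0.004], [0, 0, 0], -1]
    - [[0, 0, 0.004], [0, 0, 0], -1]
    - [[0, 0, 0.004], [0, 0, 0], -1]

```text
t: 3.25
ee_pos: [589.5, -264.9, 98.6]
orientation: [-3.119, -0.373, 0.0]
ft_force: [-0.0, 0.5, 0.2]
width: 0.7
grasp_force: 0.0
```

step_arm:
  deltas:
    - [[0, 0, 0.003], [0, 0, 0], -1]
    - [[0, 0, 0.003], [0, 0, 0], -1]
    - [[0, 0, 0.003], [0, 0, 0], -1]

```text
t: 3.5
ee_pos: [589.8, -264.9, 98.1]
orientation: [3.119, 0.373, 0.0]
ft_force: [0.0, 1.5, 2.4]
width: 0.8
grasp_force: 1.2
```

step_arm:
  deltas:
    - [[0, 0, 0.003], [0, 0, 0], -1]
    - [[0, 0, 0.003], [0, 0, 0], -1]
    - [[0, 0, 0.003], [0, 0, 0], -1]

```text
t: 3.75
ee_pos: [589.8, -264.7, 97.3]
orientation: [-3.119, -0.373, -0.0]
ft_force: [-0.6, 3.3, 5.2]
width: 0.1
grasp_force: 2.7
```

```bash
python3 - <<'E'
from h import *
o=get_obs(); print(o["ee_pos"],o["ft_force"])
p0=np.array([589.8,-264.8])-C; z=o["ee_pos"][2]; r=np.hypot(*p0);a0=np.arctan2(p0[1],p0[0]);print(r,np.degrees(a0))
for s,dz in ((2,0),(7,0),(15,0),(27,0),(40,0),(53,4),(66,30),(72,60),(72,70)):
    a=a0+s/r; q=r*np.array([np.cos(a),np.sin(a)])-p0
    R=Ro.from_rotvec(o["orientation"]).as_matrix(); print(s,np.round(R.T@np.array([*q,dz])/300,3))
E
```

```text
[ 589.78858929 -264.68170422   97.29851663] [-0.63847158  3.28878449  5.17285757]
73.17772885243161 98.88307659195648
2 [-0.007 -0.    -0.   ]
7 [-0.023 -0.001 -0.   ]
15 [-0.05   0.001 -0.   ]
27 [-0.089  0.009 -0.   ]
40 [-0.129  0.025 -0.   ]
53 [-0.166  0.048 -0.013]
66 [-0.198  0.077 -0.1  ]
72 [-0.211  0.092 -0.2  ]
72 [-0.211  0.092 -0.233]
```

step_arm:
  deltas:
    - [[-0.007, 0, 0], [0, 0, 0], -1]
    - [[-0.023, -0.001, 0], [0, 0, 0], -1]
    - [[-0.05, 0.001, 0], [0, 0, 0], -1]
    - [[-0.089, 0.009, 0], [0, 0, 0], -1]
    - [[-0.129, 0.025, 0], [0, 0, 0], -1]
    - [[-0.166, 0.048, -0.015], [0, 0, 0], -1]
    - [[-0.198, 0.077, -0.1], [0, 0, 0], -1]
    - [[-0.211, 0.092, -0.2], [0, 0, 0], -1]
    - [[-0.211, 0.092, -0.2], [0, 0, 0], -1]

```text
t: 4.5
ee_pos: [535.1, -310.1, 161.7]
orientation: [3.116, 0.369, 0.007]
ft_force: [0.3, -0.9, 0.7]
width: 0.4
grasp_force: 0.0
```

```bash
python3 - <<'E'
from h import *
for i in range(6): mark()
d=get_image("side");cv2.imwrite("pics/s2.png",cv2.resize(d["pixels"][190:330,220:440,::-1],None,fx=3,fy=3))
o=get_obs();print(o["t"],o["ee_pos"])
E
```

```text
4.5 [(80, np.float64(104.0), np.float64(299.37))]
4.55 [(79, np.float64(104.3), np.float64(305.86))]
4.6 [(75, np.float64(104.7), np.float64(312.34))]
4.65 [(71, np.float64(104.9), np.float64(318.88))]
4.7 [(72, np.float64(105.3), np.float64(325.1))]
4.75 [(68, np.float64(105.5), np.float64(331.5))]
4.85 [ 533.73444045 -306.13813088  155.57304624]
```

View pics/s2.png

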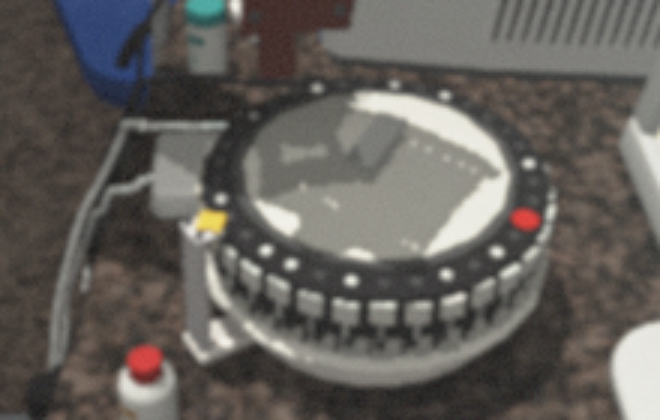

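The disc is at 128.5°/s (2.24 rad/s) and coasting freely. The picture shows the mark at the right side of the disc, with the disc level and the surroundings undisturbed. I'll move to a hover for braking and fit the coast.

```bash
python3 - <<'E'
from h import *
sh((594.7,-264.4,110))
o=get_obs();print(o["t"],o["ee_pos"])
E
```

```text
[ 0.2306 -0.087   0.1516]
4.85 [ 533.73444045 -306.13813088  155.57304624]
```

step_arm:
  deltas:
    - [[0.08, -0.03, 0], [0, 0, 0], -1]
    - [[0.16, -0.06, 0.03], [0, 0, 0], -1]
    - [[0.23, -0.087, 0.08], [0, 0, 0], -1]
    - [[0.23, -0.087, 0.152], [0, 0, 0], -1]
    - [[0.23, -0.087, 0.152], [0, 0, 0], -1]
    - [[0.23, -0.087, 0.152], [0, 0, 0], -1]
    - [[0.23, -0.087, 0.152], [0, 0, 0], -1]
    - [[0.23, -0.087, 0.152], [0, 0, 0], -1]

```text
t: 5.52
ee_pos: [595.6, -265.6, 112.3]
orientation: [3.119, 0.372, 0.001]
ft_force: [0.1, 0.5, -0.2]
width: 0.6
grasp_force: 0.0
```

step_arm:
  deltas:
    - [[-0.02, 0, 0.005], [0, 0, 0], -1]
    - [[-0.04, 0, 0.01], [0, 0, 0], -1]
    - [[-0.06, 0, 0.015], [0, 0, 0], -1]
    - [[-0.08, 0, 0.02], [0, 0, 0], -1]

```text
t: 5.85
ee_pos: [571.2, -271.1, 105.6]
orientation: [3.119, 0.372, 0.0]
ft_force: [0.4, 0.2, -0.1]
width: 0.1
grasp_force: 0.0
```

step_arm:
  deltas:
    - [[0, 0, 0], [0, 0, 0], -1]

```text
t: 5.93
ee_pos: [570.4, -271.0, 105.1]
orientation: [-3.119, -0.371, 0.002]
ft_force: [-1.1, -0.3, 0.9]
width: 0.0
grasp_force: 0.0
```

step_arm:
  deltas:
    - [[0, 0, 0], [0, 0, 0], -1]

```text
t: 6.02
ee_pos: [571.6, -271.0, 105.4]
orientation: [-3.119, -0.371, 0.0]
ft_force: [-0.1, 0.0, 0.2]
width: 0.4
grasp_force: 0.0
```

```bash
python3 - <<'E'
from h import *
for i in range(3): mark()
o=get_obs();print(o["t"],o["ee_pos"])
E
```

```text
6.017 [(25, np.float64(107.7), np.float64(118.78))]
6.067 [(23, np.float64(107.2), np.float64(123.87))]
6.117 [(24, np.float64(107.5), np.float64(129.35))]
6.1667 [ 572.49806417 -270.81001017  105.52930444]
```

step_arm:
  deltas:
    - [[0.04, 0, 0], [0, 0, 0], -1]
    - [[0.08, 0, 0], [0, 0, 0], -1]
    - [[0.08, 0, 0], [0, 0, 0], -1]
    - [[0.08, 0, 0], [0, 0, 0], -1]
    - [[0.08, 0, 0], [0, 0, 0], -1]
    - [[0.08, 0, 0], [0, 0, 0], -1]
    - [[0.08, 0, 0], [0, 0, 0], -1]
    - [[0.08, 0, 0], [0, 0, 0], -1]
    - [[0.08, 0, 0], [0, 0, 0], -1]
    - [[0.08, 0, 0], [0, 0, 0], -1]

```text
t: 7.0
ee_pos: [595.4, -265.2, 105.5]
orientation: [-3.119, -0.372, -0.0]
ft_force: [-0.4, -1.3, 0.1]
width: 0.8
grasp_force: 0.0
```

```bash
python3 - <<'E'
from h import *
for i in range(3): mark()
E
```

```text
7.0 [(72, np.float64(103.5), np.float64(220.89))]
7.05 [(68, np.float64(103.5), np.float64(225.78))]
7.1 [(73, np.float64(103.2), np.float64(230.7))]
```

step_arm:
  deltas:
    - [[0, 0, 0], [0, 0, 0], -1]
    - [[0, 0, 0], [0, 0, 0], -1]
    - [[0, 0, 0], [0, 0, 0], -1]
    - [[0, 0, 0], [0, 0, 0], -1]
    - [[0, 0, 0], [0, 0, 0], -1]
    - [[0, 0, 0], [0, 0, 0], -1]
    - [[0, 0, 0], [0, 0, 0], -1]
    - [[0, 0, 0], [0, 0, 0], -1]
    - [[0, 0, 0], [0, 0, 0], -1]
    - [[0, 0, 0], [0, 0, 0], -1]

```text
t: 7.98
ee_pos: [595.5, -265.0, 105.4]
orientation: [-3.119, -0.373, 0.0]
ft_force: [-0.4, -0.8, -0.3]
width: -0.0
grasp_force: 0.0
```

```bash
python3 - <<'E'
from h import *
for i in range(3): mark()
E
```

```text
7.983 [(75, np.float64(104.5), np.float64(313.61))]
8.033 [(72, np.float64(104.7), np.float64(318.09))]
8.083 [(72, np.float64(104.7), np.float64(322.48))]
```

step_arm:
  deltas:
    - [[0, 0, 0], [0, 0, 0], -1]
    - [[0, 0, 0], [0, 0, 0], -1]
    - [[0, 0, 0], [0, 0, 0], -1]
    - [[0, 0, 0], [0, 0, 0], -1]
    - [[0, 0, 0], [0, 0, 0], -1]
    - [[0, 0, 0], [0, 0, 0], -1]
    - [[0, 0, 0], [0, 0, 0], -1]
    - [[0, 0, 0], [0, 0, 0], -1]
    - [[0, 0, 0], [0, 0, 0], -1]
    - [[0, 0, 0], [0, 0, 0], -1]

```text
t: 8.97
ee_pos: [595.5, -265.1, 105.4]
orientation: [-3.119, -0.373, 0.0]
ft_force: [-0.4, -0.3, 0.1]
width: 0.4
grasp_force: 0.0
```

```bash
python3 - <<'E'
from h import *
for i in range(3): mark()
o=get_obs();print(o["t"],o["ee_pos"])
E
```

```text
8.967 [(35, np.float64(107.3), np.float64(33.88))]
9.017 [(33, np.float64(107.7), np.float64(37.71))]
9.067 [(32, np.float64(107.8), np.float64(41.89))]
9.1167 [ 595.56313339 -265.06216892  105.41157385]
```

```bash
cat > fit.py <<'E'
from h import *
from scipy.optimize import least_squares
D=[(4.5,299.37),(4.55,305.86),(4.6,312.34),(4.65,318.88),(4.7,325.1),(4.75,331.5),(6.017,478.78),(6.067,483.87),(6.117,489.35),(7,580.89),(7.05,585.78),(7.1,590.7),(7.983,673.61),(8.033,678.09),(8.083,682.48),(8.967,753.88),(9.017,757.71),(9.067,761.89)]
def th(p,t):
    a=.09*p[2];b=np.degrees(.04)*p[3];c=p[1]+b/a;e=np.exp(-a*(t-4.5)); return p[0]+c*(1-e)/a-b/a*(t-4.5), c*e-b/a
def fit(D):
    t,y=np.array(D).T
    f=lambda p:np.r_[th(p,t)[0]+p[4]*np.sin(np.radians(y))+p[5]*np.cos(np.radians(y))-y,(p[2]-1)/.1*.3,(p[3]-1)/.1*.3,p[4:]*.3]
    s=least_squares(f,[299,129,1,1,0,0]); print(s.x.round(3),np.round(s.fun,2)); return s.x
E
python3 - <<'E'
from fit import *
p=fit(D)
for t in np.arange(9.1,13,.3): print(round(t,2),np.round(th(p,t),2))
E
```

```text
[298.261 129.914   1.028   1.011  -0.47    1.22 ] [-0.1  -0.03  0.01 -0.06  0.13  0.09 -0.19  0.11 -0.   -0.01  0.08  0.12
 -0.02 -0.11 -0.15  0.22  0.17 -0.25  0.09  0.03 -0.14  0.37]
9.1 [763.56  76.19]
9.4 [786.    73.42]
9.7 [807.62  70.72]
10.0 [828.44  68.1 ]
10.3 [848.49  65.55]
10.6 [867.78  63.07]
10.9 [886.34  60.66]
11.2 [904.18  58.31]
11.5 [921.33  56.03]
11.8 [937.81  53.81]
12.1 [953.63  51.65]
12.4 [968.8   49.55]
12.7 [983.36  47.51]
13.0 [997.32  45.52]
```

step_arm:
  deltas:
    - [[0, 0, 0], [0, 0, 0], -1]
    - [[0, 0, 0], [0, 0, 0], -1]
    - [[0, 0, 0], [0, 0, 0], -1]
    - [[0, 0, 0], [0, 0, 0], -1]
    - [[0, 0, 0], [0, 0, 0], -1]
    - [[0, 0, 0], [0, 0, 0], -1]
    - [[0, 0, 0], [0, 0, 0], -1]
    - [[0, 0, 0], [0, 0, 0], -1]
    - [[0, 0, 0], [0, 0, 0], -1]
    - [[0, 0, 0], [0, 0, 0], -1]

```text
t: 9.95
ee_pos: [595.5, -265.1, 105.4]
orientation: [3.119, 0.373, 0.0]
ft_force: [-0.8, 0.0, 0.4]
width: 0.4
grasp_force: 0.0
```

```bash
python3 - <<'E'
from fit import *
for i in range(3):
    t,o=mark(); D+=[(t,o[0][2]+720)] if o else []
p=fit(D); y=np.radians(214.7); 
o=get_obs(); T0=o["t"]; tgt=935.3; print(T0,o["ee_pos"])
for n in range(14,22): print(n,T0+n/12,np.round(th(p,T0+n/12),2),"rem",tgt-th(p,T0+n/12)[0])
# initial mark true angle
y=np.radians(223.1);print("theta start",223.1-p[4]*np.sin(y)-p[5]*np.cos(y))
E
```

```text
9.95 [(16, np.float64(107.5), np.float64(105.21))]
10.0 [(18, np.float64(108.0), np.float64(108.12))]
10.05 [(20, np.float64(107.1), np.float64(111.87))]
[298.443 129.551   1.015   0.997  -0.496   0.998] [-0.01  0.03  0.03 -0.08  0.07  0.01 -0.24  0.08 -0.02  0.06  0.14  0.17
 -0.12 -0.22 -0.25  0.32  0.3  -0.1  -0.25  0.23 -0.15  0.04 -0.01 -0.15
  0.3 ]
10.1 [ 595.51614314 -265.08683187  105.36626213]
14 11.266666666666666 [909.32  58.3 ] rem 25.97560638550135
15 11.35 [914.16  57.67] rem 21.14372730226046
16 11.433333333333334 [918.94  57.04] rem 16.364287504867775
17 11.516666666666666 [923.66  56.42] rem 11.636889369769051
18 11.6 [928.34  55.8 ] rem 6.961138288409302
19 11.683333333333334 [932.96  55.19] rem 2.3366426443752744
20 11.766666666666666 [937.54  54.58] rem -2.2369862092969015
21 11.85 [942.06  53.98] rem -6.760133972634094
theta start 223.48930332612966
```

```bash
python3 - <<'E'
from h import *
o=get_obs(); R=Ro.from_rotvec(o["orientation"]).as_matrix()
p0=np.array([595.5,-265.1])-C; r=np.hypot(*p0); a=np.arctan2(p0[1],p0[0]);b=a
for n,i,dz in ((13,2,-2.4),(14,4.5,-4.2),(15,4.8,-5.4),(16,4.75,-6.6),(17,4.7,-9),(18,4.2,-9),(19,3.1,-9),(20,2.1,-9),(21,1.3,-9),(22,.6,-9),(23,.15,-9)):
    b+=np.radians(i); q=r*np.array([np.cos(b),np.sin(b)])-p0; print(n,np.round(R.T@np.array([*q,dz])/300,4))
E
```

```text
13 [-0.0083 -0.0012  0.008 ]
14 [-0.0271 -0.0028  0.014 ]
15 [-0.0473 -0.0029  0.018 ]
16 [-0.0672 -0.0013  0.022 ]
17 [-0.0867  0.0018  0.03  ]
18 [-0.1038  0.006   0.03  ]
19 [-0.1163  0.0099  0.03  ]
20 [-0.1246  0.0129  0.03  ]
21 [-0.1296  0.0149  0.03  ]
22 [-0.132   0.0159  0.03  ]
23 [-0.1325  0.0161  0.03  ]
```

step_arm:
  deltas:
    - [[0, 0, 0], [0, 0, 0], -1]
    - [[0, 0, 0], [0, 0, 0], -1]
    - [[0, 0, 0], [0, 0, 0], -1]
    - [[0, 0, 0], [0, 0, 0], -1]
    - [[0, 0, 0], [0, 0, 0], -1]
    - [[0, 0, 0], [0, 0, 0], -1]
    - [[0, 0, 0], [0, 0, 0], -1]
    - [[0, 0, 0], [0, 0, 0], -1]
    - [[0, 0, 0], [0, 0, 0], -1]

```text
t: 10.85
ee_pos: [595.5, -265.1, 105.4]
orientation: [-3.119, -0.373, -0.0]
ft_force: [0.3, -0.6, 0.5]
width: 0.5
grasp_force: 0.0
```

step_arm:
  deltas:
    - [[0, 0, 0], [0, 0, 0], -1]
    - [[0, 0, 0], [0, 0, 0], -1]
    - [[0, 0, 0], [0, 0, 0], -1]
    - [[-0.0083, -0.0012, 0.008], [0, 0, 0], -1]
    - [[-0.0271, -0.0028, 0.014], [0, 0, 0], -1]
    - [[-0.0473, -0.0029, 0.018], [0, 0, 0], -1]
    - [[-0.0672, -0.0013, 0.022], [0, 0, 0], -1]
    - [[-0.0867, 0.0018, 0.03], [0, 0, 0], -1]
    - [[-0.1038, 0.006, 0.03], [0, 0, 0], -1]
    - [[-0.1163, 0.0099, 0.03], [0, 0, 0], -1]
    - [[-0.1246, 0.0129, 0.03], [0, 0, 0], -1]
    - [[-0.1296, 0.0149, 0.03], [0, 0, 0], -1]
    - [[-0.132, 0.0159, 0.03], [0, 0, 0], -1]
    - [[-0.1325, 0.0161, 0.03], [0, 0, 0], -1]

```text
t: 12.02
ee_pos: [558.0, -279.8, 97.1]
orientation: [3.119, 0.372, 0.002]
ft_force: [-1.2, 1.3, 4.1]
width: 0.7
grasp_force: 2.5
```

```bash
python3 - <<'E'
from h import *
for i in range(3): mark()
o=get_obs();print(o["t"],o["ee_pos"],o["ft_force"])
for n,b in (("side",(270,240,320,290)),("wrist",(330,200,640,400))):
    d=get_image(n)
    for z,k in ((98,"red"),(110,"yellow")):
        for a,c in blob(d["pixels"],k,b):
            if a<10: continue
            p=px2w(d,*c,z)[:2]; q=p-C; print(n,k,a,c.round(1),p.round(1),np.hypot(*q).round(1),(np.degrees(np.arctan2(q[1],q[0]))%360).round(2))
    cv2.imwrite(f"pics/{n}3.png",cv2.resize(d["pixels"][230:300,250:370,::-1],None,fx=5,fy=5) if n=="side" else d["pixels"][:,:,::-1])
E
```

```text
12.017 [(62, np.float64(102.8), np.float64(214.32))]
12.067 [(62, np.float64(102.9), np.float64(214.29))]
12.117 [(63, np.float64(102.8), np.float64(214.12))]
12.1667 [ 558.1184487  -279.69744989   97.11593295] [0.28080558 1.26968076 3.87581412]
side red 63 [299.  264.7] [ 515.9 -394.9] 102.9 214.18
side yellow 55 [290.1 263. ] [ 500.7 -404.9] 121.2 214.05
wrist red 389 [489.5 370.2] [ 511.7 -398.2] 108.3 214.35
wrist red 437 [535.4 390.2] [ 504.1 -431.3] 135.3 224.17
wrist red 12 [539.6 377.7] [ 513.6 -429.7] 127.4 226.61
wrist yellow 106 [510.9 396.8] [ 506.3 -407.1] 117.8 216.45
```

View pics/side3.png

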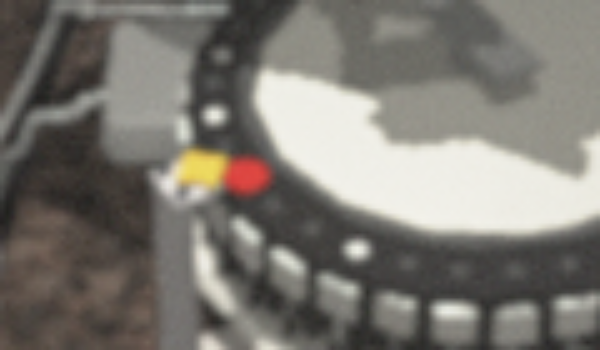

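View pics/wrist3.png

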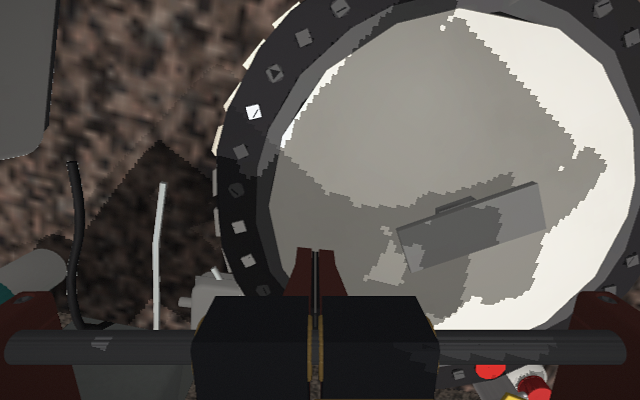

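At rest under the pointer: the side crop shows the red mark (246,176) against the yellow tip (203,168), with bearings of 214.2° and about 214.5°. Now I'll lift straight off.

step_arm:
  deltas:
    - [[0, 0, -0.002], [0, 0, 0], -1]
    - [[0, 0, -0.004], [0, 0, 0], -1]
    - [[0, 0, -0.008], [0, 0, 0], -1]
    - [[0, 0, -0.03], [0, 0, 0], -1]
    - [[0, 0, -0.1], [0, 0, 0], -1]
    - [[0, 0, -0.2], [0, 0, 0], -1]
    - [[0, 0, -0.3], [0, 0, 0], -1]
    - [[0, 0, -0.35], [0, 0, 0], -1]
    - [[0, 0, -0.35], [0, 0, 0], -1]

```text
t: 13.02
ee_pos: [559.9, -280.1, 205.7]
orientation: [3.116, 0.372, 0.008]
ft_force: [-0.2, -0.7, -0.1]
width: 0.1
grasp_force: 0.0
```

```bash
python3 - <<'E'
from h import *
for i in range(4): mark()
for n,b in (("side",(270,240,320,290)),("wrist",(400,220,640,400))):
    d=get_image(n)
    for z,k in ((98,"red"),(110,"yellow")):
        for a,c in blob(d["pixels"],k,b):
            if a<10: continue
            p=px2w(d,*c,z)[:2]; q=p-C; print(n,k,a,c.round(1),p.round(1),np.hypot(*q).round(1),(np.degrees(np.arctan2(q[1],q[0]))%360).round(2))
E
```

```text
13.017 [(63, np.float64(102.9), np.float64(214.03))]
13.067 [(65, np.float64(102.7), np.float64(214.14))]
13.117 [(63, np.float64(102.7), np.float64(214.17))]
13.167 [(62, np.float64(103.0), np.float64(214.09))]
side red 64 [299.2 264.7] [ 516.2 -394.9] 102.7 214.25
side yellow 54 [290.1 262.9] [ 500.8 -404.8] 121.0 214.0
wrist red 305 [434.5 276.8] [ 514.7 -397.6] 105.4 215.01
wrist red 410 [476.2 310. ] [ 491.4 -446.3] 154.8 224.86
wrist yellow 316 [446.7 301.7] [ 499.8 -409.8] 124.7 215.68
```

step_arm:
  deltas:
    - [[0, 0, -0.13], [0, 0, 0], -1]
    - [[-0.1, 0, -0.2], [0, 0, 0], -1]
    - [[-0.2, 0, -0.2], [0, 0, 0], -1]
    - [[-0.3, 0, -0.2], [0, 0, 0], -1]
    - [[-0.4, 0, -0.2], [0, 0, 0], -1]
    - [[-0.5, 0, -0.2], [0, 0, 0], -1]
    - [[-0.5, 0, -0.2], [0, 0, 0], -1]
    - [[-0.5, 0, -0.2], [0, 0, 0], -1]
    - [[-0.5, 0, -0.2], [0, 0, 0], -1]
    - [[-0.5, 0, -0.2], [0, 0, 0], -1]
    - [[-0.5, 0, -0.2], [0, 0, 0], -1]

```text
t: 14.23
ee_pos: [413.2, -314.2, 261.1]
orientation: [-3.119, -0.374, 0.0]
ft_force: [-0.3, 0.1, -0.3]
width: 0.3
grasp_force: 0.0
```

```bash
python3 - <<'E'
from h import *
mark()
d=get_image("side");t=get_image("top")
a=d["pixels"][190:330,220:440,::-1];b=t["pixels"][120:280,300:480,::-1]
cv2.imwrite("pics/fin.png",np.hstack([cv2.resize(a,(400,255)),cv2.resize(b,(287,255))]))
mark()
E
```

```text
14.233 [(51, np.float64(103.4), np.float64(214.42))]
14.383 [(51, np.float64(103.4), np.float64(214.42))]
```

View pics/fin.png

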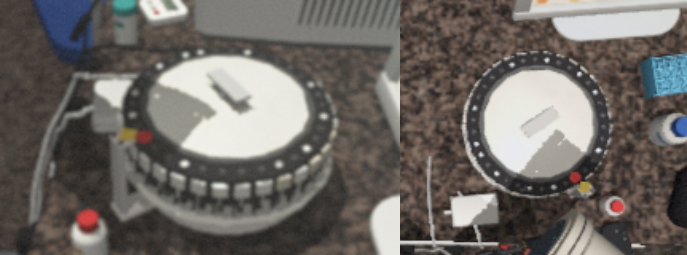

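The final view shows the mark directly inboard of the pointer, with the disc seated and at rest, the hand clear and the surroundings untouched.

```bash
python3 -c "
from workcell import *
print(close_job())"
```

```text
the job is handed in; nothing more can be done
None
```

The disc was flicked to 2.2 rad/s and coasted untouched for well over one turn. A fingertip then braked it while still turning (about 1 rad/s), and it stopped within about 1° of the pointer; no correction was needed, the hand is clear, and the job is handed in.

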